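# Sort the candle-making bits into their trays

### The job

Clear up after the candle class by sorting the five bits on the table: set both tealights wick up in the square tray, lay both wooden clothes pegs flat in the long narrow tray, and stand the pillar candle upright in the middle of the round dish. Each must rest flat on the floor of its tray or dish, not on the rim or on another piece. Leave the finished gel candle in the stem glass standing where it is.

Things in the scene. Friction and masses are not known exactly. Their poses are not given: they have to be found in the camera images.
- tealight_1: tealight candle: aluminium cup filled with white wax, a round disc 38 mm across and 15 mm high, thin wick on top (look only, to 22 mm). Loose, about 18 g, starts wick up on the table. Origin: centre of its underside, z up through the wick. One of two alike.
- tealight_2: tealight candle: aluminium cup filled with white wax, a round disc 38 mm across and 15 mm high, thin wick on top (look only, to 22 mm). Loose, about 18 g, starts wick up on the table. Origin: centre of its underside, z up through the wick. One of two alike.
- peg_1: wooden spring clothes peg lying on its side: 72 mm long (its x axis), 14 mm wide (its y axis; handle end splayed to about 18 mm at -x, look only), 11 mm high. Loose, about 15 g. Origin: the middle of the peg, 5.5 mm above what it lies on, z up at the start. Grip across its width at the middle. One of two alike.
- peg_2: wooden spring clothes peg lying on its side: 72 mm long (its x axis), 14 mm wide (its y axis; handle end splayed to about 18 mm at -x, look only), 11 mm high. Loose, about 15 g. Origin: the middle of the peg, 5.5 mm above what it lies on, z up at the start. Grip across its width at the middle. One of two alike.
- pillar: short ivory pillar candle, a plain cylinder 44 mm across and 60 mm high with a short wick on top (look only, to 70 mm). Loose, about 85 g, starts standing on the table. Origin: centre of its underside, z up.
- square_tray: square dark steel tray with a low rim, fixed to the table: 120 x 120 mm outside, 16 mm high, walls and floor 5 mm thick (inside 110 x 110 mm, floor 5 mm above the table). Origin: centre of its underside; x and y along its sides, z up.
- long_tray: long narrow wooden tray with a low rim, fixed to the table: 76 mm (its x axis) x 170 mm (its y axis, the long way) outside, 16 mm high, walls and floor 5 mm thick (inside 66 x 160 mm, floor 5 mm above the table). Origin: centre of its underside, z up.
- round_dish: round terracotta dish with a low sloping rim, fixed to the table: 120 mm across at the rim, 16 mm high, flat inner floor about 90 mm across and 5 mm above the table. Origin: centre of its underside, z up.
- gel_candle: finished gel candle in a stem glass, 146 mm high to the rim, bowl 100 mm across, foot 74 mm across, a wick standing 8 mm above the rim; loose, about 0.3 kg, standing apart at the right-hand side of the table. Not to be disturbed. Origin: centre of its foot, z up.
Things that resemble listed ones, but are neither listed nor needed, are in the scene too. There is more than one size of the square_tray; the one meant has the size given above.

How it is judged:
At the end, for the whole second after the job is handed in: Both tealights in the square tray, both pegs in the long tray, the pillar candle in the round dish within 32 mm of its centre; candles upright and pegs level within 0.15 rad, candle undersides within 3 mm and pegs within 4 mm of resting on the inner floor, released and at rest (x of tealight_1 in the frame of square_tray between -0.055 and 0.055 m and y of tealight_1 in the frame of square_tray between -0.055 and 0.055 m and z of tealight_1 in the frame of square_tray between 0.002 and 0.008 m and angle between each of tealight_1, tealight_2, pillar's own z axis and vertical below 0.15 rad and linear speed of each of tealight_1, tealight_2, peg_1, peg_2, pillar below 0.02 m/s and angular speed of each of tealight_1, tealight_2, peg_1, peg_2, pillar below 0.2 rad/s and x of tealight_2 in the frame of square_tray between -0.055 and 0.055 m and y of tealight_2 in the frame of square_tray between -0.055 and 0.055 m and z of tealight_2 in the frame of square_tray between 0.002 and 0.008 m and x of peg_1 in the frame of long_tray between -0.033 and 0.033 m and y of peg_1 in the frame of long_tray between -0.08 and 0.08 m and z of peg_1 in the frame of long_tray between 0.0075 and 0.0155 m and angle between peg_1's own x axis and vertical between 1.42 and 1.72 rad and x of peg_2 in the frame of long_tray between -0.033 and 0.033 m and y of peg_2 in the frame of long_tray between -0.08 and 0.08 m and z of peg_2 in the frame of long_tray between 0.0075 and 0.0155 m and angle between peg_2's own x axis and vertical between 1.42 and 1.72 rad and horizontal distance between pillar and round_dish below 0.032 m and z of pillar in the frame of round_dish between 0.002 and 0.008 m); the robot touches nothing.
It fails at once if the gel candle in the stem glass is shifted by more than 20 mm or tipped by more than 0.2 rad (distance of gel_candle from where it was at the start of the episode above 0.02 m or angle between gel_candle's own z axis and vertical above 0.2 rad).
It also fails if it takes over 112 s, if anything falls off the work surface, if the arm or the gripper's body presses on something with over 40 N, if the wrist force passes 120 N, or if a joint passes its speed limit or range.

### The arm

A 6-joint arm with a two-finger parallel gripper is mounted at the origin on the work surface. World frame = base frame: x ahead of the robot, y to its left, z up, the work surface at z = 0. Lengths are in m, angles in rad, forces in N, time in s.
With the tool pointing down it reaches from about 0.3 to 0.875 m from the base axis. Payload 6.4 kg.
Tool frame: the origin (TCP) lies between the finger pads; the fingertips stand 22 mm ahead of it and the grasp point (between the pads) lies 3 mm ahead of it; z points along the fingers, y is the line along which they close (so a half turn about z gives the same grasp; the last joint's range is limited). The gripper opens to 85 mm and grips with 20 to 120 N. Pads are 22 mm wide; open, the fingers measure 114 mm over their backs; the gripper's body (76 mm by 85 mm) begins 54 mm behind the grasp point. The pads swing forward as they close: fully open they stand 13 mm farther back than shut.
Start: joints at [-1.365, 0.181, 1.607, -0, 1.354, -0.206], TCP at [0.23, -0.527, 0.253] pointing down, gripper open.
Joint ranges: [-2.99, 2.99], [-0.89, 2.07], [0.3, 2.58], [-1.14, 4.28], [0, 2.63], [-3.12, 3.12]. Speed limits (rad/s): [2.57, 2.57, 3.01, 3.14, 3.14, 3.14].

### API

Orientations are given as a unit quaternion [w, x, y, z].
In Python, from bench import ctrl, imaging, workorder gives the robot as it stands.
- The arm moves only by the shell command python3 -m pendant 'ROWS' [OPENING]. ROWS is JSON, a list of rows, each a list of 4 numbers: the shift along the tool's x, y, z in cm, then the turn about the tool's z in degrees. In form: [[dx, dy, dz, roll], ...]. A call has 1 to 12 rows; each row is the pose to reach, as a shift and turn from the pose commanded when the call began, along the tool's axes at that moment; what a row does not reach only later rows make up. A row lasts 1/12 s, in which the tool goes at most 41.7 mm and 7.16 degrees, less where a joint would pass 70% of its speed; a pose out of reach is approached as far as the arm can. A call with a gripper value outside its range is refused whole. OPENING is the opening, from 0 (shut) to 1 (fully open), set as the call begins (- or left out, the last holds). The fingers move at their own pace and stop on an object; the grip force is fixed at half the most. Time passes only in rows, so rows that repeat a pose let the fingers close. It gives the time, the measured TCP pose, the force, the opening and the grip force at its end, in the units of the state.
- ctrl.get_obs(): the state, without advancing time (a new reading comes with each control period).
- imaging.camera(name): name is "scene" or "top"; returns the picture (480x640x3 uint8, red, green, blue); there is no depth.
- imaging.camera_info(name): a dict with "K" (3x3 intrinsics, pixels), "T" (4x4, takes a point from camera to world coordinates). Camera axes: x right, y up, looking along -z (the intrinsics and any distortion apply to the point x, -y, -z); pixel columns grow to the right and rows downward; lengths in m; the calibration is good to about 2 mm. A picture is of the moment at which its call begins. camera_info takes no time and is no camera call.
- workorder.hand_in(): hands the job in; it is judged then, once.
The state is a dict: "time_s": time; "q": joint angles; "dq": joint speeds; "joint_efforts": joint torques, N m; "eef_pos": TCP position; "eef_rot": TCP orientation; "wrist_force": force on the tool from outside, world axes, zero at the start; "torque": the same for the moment, N m; "opening": opening from 0.0 (shut) to 1.0 (fully open); "grasp_force": force on a finger pad.
Only numpy, scipy, OpenCV 4.12 (cv2) and the standard library are available. Lean on these libraries where they do the work, as an engineer would, in place of code of your own. Each camera call takes 0.05 s, during which the arm holds its last target. There are 200 camera calls.

## Working session

There is one attempt and no reset: what is moved stays moved. The work goes in short steps, Python scripts to look and compute and a shell command to move; the robot and the scene stay as the last step left them, time stands still between calls to the robot, and variables do not carry over. Pictures are saved under pics/ and viewed, at most 14 in all, crops included, and the job is handed in when it is done.

```bash
mkdir -p pics
python3 - <<'E'
from bench import ctrl, imaging
import cv2,numpy as np
for n in ("scene","top"):
    im=imaging.camera(n); cv2.imwrite(f"pics/{n}0.png",im[:,:,::-1]); i=imaging.camera_info(n); print(n,{k:np.round(v,4).tolist() if not isinstance(v,str) else v for k,v in i.items()})
print(ctrl.get_obs())
E
```

```text
scene {'K': [[442.8164, 0.0, 320.0688], [0.0, 442.8164, 237.5195], [0.0, 0.0, 1.0]], 'T': [[-0.1782, -0.7076, 0.6838, 1.1158], [0.9838, -0.116, 0.1364, 0.0614], [-0.0171, 0.697, 0.7168, 0.7263], [0.0, 0.0, 0.0, 1.0]]}
top {'K': [[495.9047, 0.0, 309.338], [0.0, 495.9047, 236.9068], [0.0, 0.0, 1.0]], 'T': [[-0.0257, 0.9941, -0.105, 0.332], [-0.9993, -0.0227, 0.0294, -0.0459], [0.0268, 0.1057, 0.994, 1.0677], [0.0, 0.0, 0.0, 1.0]]}
{'time_s': 0.1, 'q': array([-1.36529492e+00,  1.81505534e-01,  1.60791646e+00,  9.04596095e-06,
        1.35380937e+00, -2.06299696e-01]), 'dq': array([-0.00037198, -0.002121  , -0.00244304, -0.00158939,  0.00061753,
        0.00084118]), 'joint_efforts': array([ 1.46140078e-04, -4.45878875e+01, -3.52235198e+01, -3.78024433e-04,
        4.17680712e-03,  4.40714643e-05]), 'eef_pos': array([ 0.23007031, -0.52645182,  0.25244833]), 'eef_rot': array([-8.19354694e-04,  9.78877136e-01,  2.04447748e-01,  4.74316051e-06]), 'wrist_force': array([ 0.29515793, -0.41380747,  0.10428727]), 'torque': array([-0.03769095,  0.0202622 ,  0.01521692]), 'grasp_force': 0.0, 'opening': 0.9963900891036891}
```

View pics/top0.png

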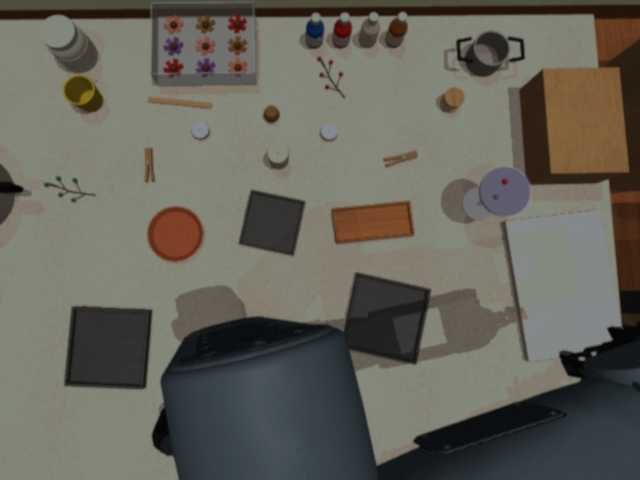

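View pics/scene0.png

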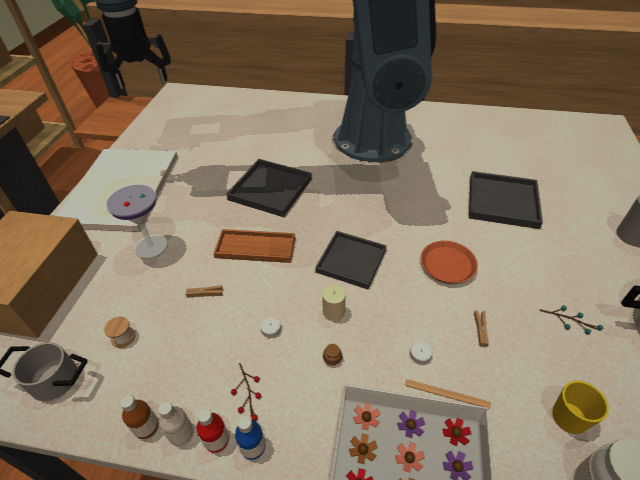

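The top view shows:
- tealights at (200,130) and (329,131)
- pegs at (149,165) and (401,158)
- the pillar at (278,155)
- the round dish at (175,233) and the long tray at (373,222)
- dark trays at (272,222), which looks about 55 px wide, (387,317) and (109,347)
- the gel glass around (490,200)

Next I measure these properly.

```bash
cat > h.py <<'E'
from bench import ctrl, imaging
import cv2,numpy as np
from scipy.spatial.transform import Rotation as Ro
def cast(n,uv,z):
    i=imaging.camera_info(n);K=np.array(i["K"]);T=np.array(i["T"])
    uv=np.atleast_2d(uv).astype(float)
    d=np.c_[(uv[:,0]-K[0,2])/K[0,0],-(uv[:,1]-K[1,2])/K[1,1],-np.ones(len(uv))]@T[:3,:3].T
    return T[:3,3]+d*((z-T[2,3])/d[:,2])[:,None]
def blob(im,c,r,thr,mode="diff"):
    """largest contour near c differing from the local background"""
    x,y=c;x0,y0=max(x-r,0),max(y-r,0);w=cv2.cvtColor(im[y0:y+r,x0:x+r],cv2.COLOR_RGB2LAB).astype(float)
    if mode=="diff": d=np.linalg.norm((w-np.median(w.reshape(-1,3),0)),axis=2)
    elif mode=="sat": d=(w[:,:,2]-np.median(w[:,:,2]))      # yellower
    elif mode=="blue": d=-(w[:,:,2]-np.median(w[:,:,2]))
    elif mode=="red": d=(w[:,:,1]-128)
    elif mode=="dark": d=255-w[:,:,0]
    m=(d>thr).astype(np.uint8)
    cs,_=cv2.findContours(m,cv2.RETR_EXTERNAL,cv2.CHAIN_APPROX_NONE)
    k=max(cs,key=cv2.contourArea); return k.reshape(-1,2)+[x0,y0]
def to_tool(dxyz):
    o=ctrl.get_obs();w,x,y,z=o["eef_rot"];R=Ro.from_quat([x,y,z,w]).as_matrix()
    return R.T@np.asarray(dxyz)*100
E
python3 - <<'E'
from h import *
im=cv2.imread("pics/top0.png")[:,:,::-1].copy()
out=im.copy()
for nm,c,r,t,mode,z in [("sq",(272,222),42,185,"dark",.016),("sqR",(387,317),60,185,"dark",.016),("sqL",(109,347),60,185,"dark",.016),("long",(373,222),48,22,"red",.016),("dish",(175,233),36,22,"red",.016),
  ("peg1",(149,165),24,12,"sat",.011),("peg2",(401,158),24,12,"sat",.011),("tl1",(200,130),16,8,"blue",.015),("tl2",(329,131),16,8,"blue",.015),("pil",(278,155),20,8,"sat",.06)]:
    k=blob(im,c,r,t,mode); cv2.drawContours(out,[k.reshape(-1,1,2)],-1,(0,255,0),1)
    p=cast("top",k,z)[:,:2].astype(np.float32)
    (cx,cy),(w,h),_=cv2.minAreaRect(p); b=cv2.boxPoints(cv2.minAreaRect(p)); e=max(b[1]-b[0],b[2]-b[1],key=np.linalg.norm)
    print(nm,np.round([cx,cy,w,h],4),"long axis deg",round(np.degrees(np.arctan2(e[1],e[0]))%180,1),"circ",np.round(cv2.minEnclosingCircle(p)[0]+(cv2.minEnclosingCircle(p)[1],),4))
o=cv2.resize(out[100:280,120:440],None,fx=2.5,fy=2.5,interpolation=cv2.INTER_CUBIC)
cv2.imwrite("pics/seg.png",o[:,:,::-1])
E
```

```text
sq [0.4764 0.003  0.1178 0.1178] long axis deg 76.7 circ [0.4762 0.0033 0.081 ]
sqR [ 0.2415 -0.2083  0.2004  0.2229] long axis deg 165.9 circ [ 0.2381 -0.2171  0.1404]
sqL [0.2247 0.3437 0.1643 0.1603] long axis deg 85.8 circ [0.225  0.3433 0.113 ]Traceback (most recent call last):
  File "<stdin>", line 6, in <module>
  File "h.py", line 19, in blob
    k=max(cs,key=cv2.contourArea); return k.reshape(-1,2)+[x0,y0]
ValueError: max() iterable argument is empty
```

The centre tray measures 118 mm plus an edge pixel, so it is the 120 mm one. I'll loosen the colour thresholds.

```bash
sed -i 's/elif mode=="red": d=(w\[:,:,1\]-128)/elif mode=="red": d=(w[:,:,1]-128+w[:,:,2]-128)/' h.py
cat > m.py <<'E'
from h import *
im=cv2.imread("pics/top0.png")[:,:,::-1].copy()
out=im.copy()
for nm,c,r,t,mode,z in [("long",(373,222),48,32,"red",.016),("dish",(175,233),36,32,"red",.016),
  ("peg1",(149,165),24,8,"sat",.008),("peg2",(401,158),24,8,"sat",.008),("tl1",(200,130),16,6,"blue",.015),("tl2",(329,131),16,6,"blue",.015),("pil",(278,152),20,5,"sat",.06)]:
  try:
    k=blob(im,c,r,t,mode); cv2.drawContours(out,[k.reshape(-1,1,2)],-1,(0,255,0),1)
    p=cast("top",k,z)[:,:2].astype(np.float32)
    (cx,cy),(w,h),_=cv2.minAreaRect(p); b=cv2.boxPoints(cv2.minAreaRect(p)); e=max(b[1]-b[0],b[2]-b[1],key=np.linalg.norm)
    print(nm,np.round([cx,cy,w,h],4),"long axis deg",round(np.degrees(np.arctan2(e[1],e[0]))%180,1),"circ",np.round(cv2.minEnclosingCircle(p)[0]+(cv2.minEnclosingCircle(p)[1],),4))
  except ValueError: print(nm,"none")
o=cv2.resize(out[100:280,120:440],None,fx=2.5,fy=2.5,interpolation=cv2.INTER_CUBIC)
cv2.imwrite("pics/seg.png",o[:,:,::-1])
E
python3 m.py
```

```text
long [ 0.4728 -0.2146  0.0726  0.1673] long axis deg 94.8 circ [ 0.4729 -0.2141  0.0891]
dish [0.4571 0.2076 0.1141 0.1131] long axis deg 88.8 circ [0.4569 0.208  0.058 ]
peg1 [0.6105 0.2669 0.071  0.015 ] long axis deg 0.5 circ [0.6102 0.2659 0.0359]
peg2 [ 0.6164 -0.2826  0.0169  0.07  ] long axis deg 107.5 circ [ 0.6147 -0.2829  0.0354]
tl1 [0.6831 0.1556 0.0324 0.0337] long axis deg 179.8 circ [0.6833 0.1551 0.0178]
tl2 [ 0.6749 -0.1253  0.0343  0.0353] long axis deg 152.4 circ [ 0.675  -0.1255  0.0186]
pil none
```

View pics/seg.png

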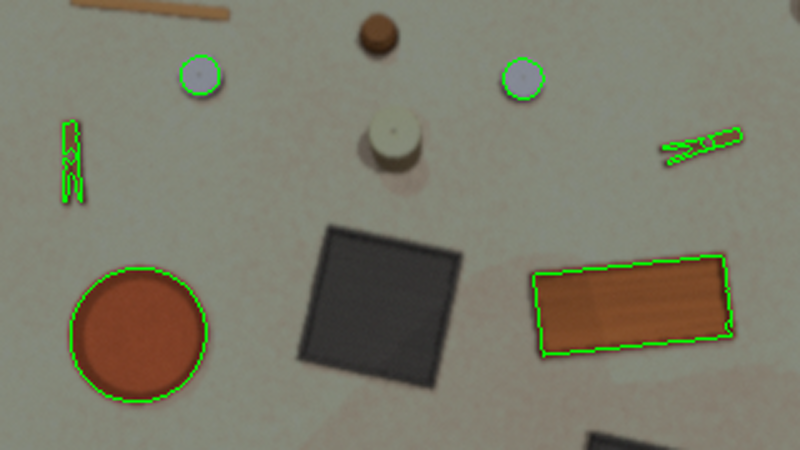

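Masks fit well: the dish is about 116 mm, the pegs 71×15 mm and the tealights about 36 mm. The pillar's wick is at crop (394,131), which is full-image (277.6,152.4). Now I work out the pillar and gel positions and the first move, to peg_2.

```bash
cat >> h.py <<'E'
def goto(x,y,z,psi):
    """tool-axes row to bring the TCP to x,y,z with closing axis at world angle psi (deg)"""
    o=ctrl.get_obs();q=o["eef_rot"];R=Ro.from_quat([q[1],q[2],q[3],q[0]]).as_matrix()
    ps=np.degrees(np.arctan2(R[1,1],R[0,1])); roll=(ps-psi+180)%360-180
    d=R.T@(np.array([x,y,z])-o["eef_pos"])*100
    print("t",round(o["time_s"],1),"at",np.round(o["eef_pos"],4),"psi",round(ps,1),"row",np.round([*d,roll],2),"dist mm",round(np.linalg.norm(d)*10),"op",round(float(o["opening"]),3))
E
python3 - <<'E'
from h import *
print(cast("top",[277.6,152.4],.062),cast("scene",[334,291],.06))
print("scene tl",cast("scene",[[271,327],[421,352]],.015),"gel foot",cast("top",[477,204],.0),cast("scene",[151,247],0))
print("scene pegs", cast("scene",[[204.5,292],[481.5,328]],.01))
goto(.616,-.283,.12,17.5)
E
```

```text
[[ 0.61585967 -0.01429282  0.062     ]] [[ 0.61381301 -0.01459892  0.06      ]]
scene tl [[ 0.68275079 -0.1230839   0.015     ]
 [ 0.68833297  0.15443463  0.015     ]] gel foot [[ 0.50910869 -0.44844715  0.        ]] [[ 0.51435222 -0.44887518  0.        ]]
scene pegs [[ 0.62202513 -0.27862672  0.01      ]
 [ 0.61581423  0.264961    0.01      ]]
t 0.1 at [ 0.2301 -0.5265  0.2524] psi -66.4 row [ 45.11  -6.84  13.27 -83.91] dist mm 475 op 0.996
```

```bash
python3 -m pendant '[[45.1,-6.8,0,-84],[45.1,-6.8,0,-84],[45.1,-6.8,0,-84],[45.1,-6.8,0,-84],[45.1,-6.8,0,-84],[45.1,-6.8,0,-84],[45.1,-6.8,0,-84],[45.1,-6.8,0,-84],[45.1,-6.8,0,-84],[45.1,-6.8,0,-84],[45.1,-6.8,0,-84],[45.1,-6.8,0,-84]]' 0.45; python3 -c "
from h import *
goto(.616,-.283,.06,17.5)"
```

```text
time_s: 1.1
eef_pos: [0.621, -0.2787, 0.2522]
eef_rot: [-0.0, 0.586, 0.811, 0.001]
wrist_force: [-0.1, 0.4, 0.0]
opening: 0.451
grasp_force: 0.0
t 1.1 at [ 0.621  -0.2787  0.2522] psi 18.3 row [-0.29 -0.65 19.22  0.79] dist mm 192 op 0.451
```

```bash
python3 -m pendant '[[0,-0.3,19.2,0],[0,-0.3,19.2,0],[0,-0.3,19.2,0],[0,-0.3,19.2,0],[0,-0.3,19.2,0],[0,-0.3,19.2,0],[0,-0.3,19.2,0]]'; python3 -c "
from h import *
goto(.616,-.283,.025,17.5)
a=imaging.camera('top');b=imaging.camera('scene')
f=lambda i,u,v:cv2.resize(i[v-40:v+40,u-50:u+50],None,fx=4,fy=4,interpolation=cv2.INTER_CUBIC)
cv2.imwrite('pics/p2.png',np.hstack([f(a,401,158),f(b,204,292)])[:,:,::-1])"
```

```text
time_s: 1.68
eef_pos: [0.6121, -0.2841, 0.0593]
eef_rot: [-0.002, 0.591, 0.807, -0.0]
wrist_force: [-0.4, -0.2, 0.2]
opening: 0.448
grasp_force: 0.0
t 1.7 at [ 0.6121 -0.2841  0.0593] psi 17.6 row [-0.02  0.41  3.43  0.09] dist mm 35 op 0.448
```

View pics/p2.png

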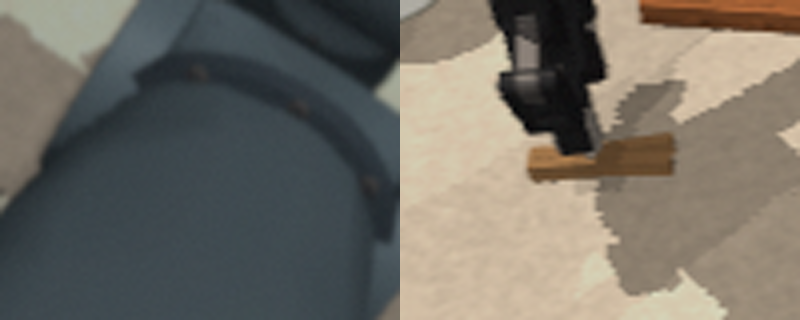

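The scene crop shows the fingers straddling the peg near its middle, at about crop x 575. The arm hides the top view. I descend and grip.

```bash
python3 -m pendant '[[0,0.4,1.7,0],[0,0.4,3.4,0],[0,0.4,3.4,0],[0,0.4,3.4,0]]'; python3 -m pendant '[[0,0,0,0],[0,0,0,0],[0,0,0,0],[0,0,0,0],[0,0,0,0],[0,0,0,0]]' 0; python3 -m pendant '[[0,0,-2,0],[0,0,-5,0],[0,0,-5,0]]'; python3 -c "
from h import *
a=np.radians(94.8);u=np.array([np.cos(a),np.sin(a)]);v=np.array([np.sin(a),-np.cos(a)])
p=np.array([.4728,-.2146])-.039*u+.004*v;print(p)
goto(*p,.075,4.8)"
```

```text
time_s: 2.12
eef_pos: [0.6179, -0.2843, 0.0291]
eef_rot: [0.001, 0.591, 0.807, 0.0]
wrist_force: [-0.1, -0.9, -0.1]
opening: 0.446
grasp_force: 0.0
time_s: 2.62
eef_pos: [0.6186, -0.2847, 0.0299]
eef_rot: [0.002, 0.591, 0.807, 0.0]
wrist_force: [-0.2, 1.1, 7.4]
opening: 0.13
grasp_force: 58.6
time_s: 2.87
eef_pos: [0.6206, -0.2861, 0.0844]
eef_rot: [0.005, 0.591, 0.807, 0.0]
wrist_force: [1.4, -1.0, 1.2]
opening: 0.128
grasp_force: 58.6
[ 0.48004941 -0.25312851]
t 2.9 at [ 0.6206 -0.2861  0.0844] psi 17.6 row [  7.4  -12.41   0.8   12.8 ] dist mm 145 op 0.128
```

```bash
python3 -m pendant '[[7.4,-12.4,0,12.8],[7.4,-12.4,0,12.8],[7.4,-12.4,0,12.8],[7.4,-12.4,0,12.8],[7.4,-12.4,0,12.8],[7.4,-12.4,0,12.8],[7.4,-12.4,0,12.8]]'; python3 -c "
from h import *
goto(.480,-.253,.036,4.8)
b=imaging.camera('scene')
cv2.imwrite('pics/p2b.png',cv2.resize(b[180:300,180:340],None,fx=4,fy=4,interpolation=cv2.INTER_CUBIC)[:,:,::-1])"
```

```text
time_s: 3.45
eef_pos: [0.478, -0.2518, 0.0785]
eef_rot: [0.002, 0.677, 0.736, 0.0]
wrist_force: [0.5, -0.7, 0.3]
opening: 0.124
grasp_force: 58.7
t 3.5 at [ 0.478  -0.2518  0.0785] psi 4.8 row [-0.13  0.18  4.25 -0.02] dist mm 43 op 0.124
```

View pics/p2b.png

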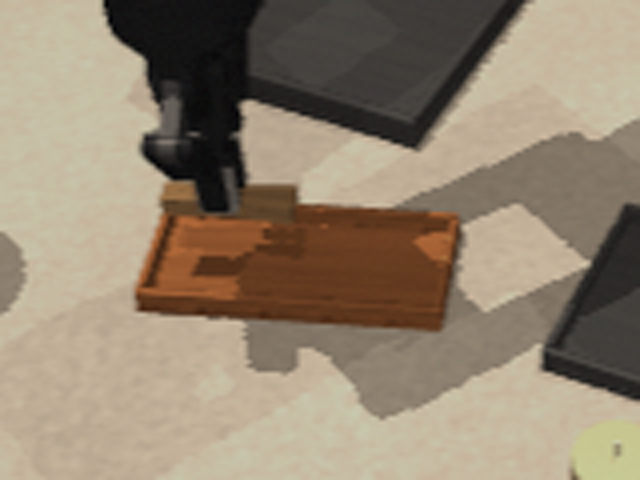

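The peg is level, parallel to the tray and above its right-hand (−y) half. I lower it, release narrowly and lift.

```bash
python3 -m pendant '[[-0.4,0.2,2,0],[-0.4,0.2,4.2,0],[-0.4,0.2,4.2,0],[-0.4,0.2,4.2,0],[-0.4,0.2,4.2,0]]'; python3 -m pendant '[[0,0,0.1,0],[0,0,0.1,0],[0,0,0.1,0],[0,0,0.1,0]]' 0.27;python3 -m pendant '[[0,0,-2,0],[0,0,-6,0],[0,0,-10,0],[0,0,-14,0],[0,0,-18,0]]'; python3 -c "
from h import *
goto(.6105,.2665,.20,90.5)"
```

```text
time_s: 3.92
eef_pos: [0.4798, -0.2549, 0.0358]
eef_rot: [0.0, 0.677, 0.736, 0.0]
wrist_force: [0.3, -1.0, -0.6]
opening: 0.127
grasp_force: 84.1
time_s: 4.25
eef_pos: [0.4793, -0.2548, 0.0349]
eef_rot: [0.001, 0.677, 0.736, 0.0]
wrist_force: [0.2, 0.4, -0.2]
opening: 0.272
grasp_force: 0.0
time_s: 4.67
eef_pos: [0.4786, -0.2543, 0.2164]
eef_rot: [0.0, 0.677, 0.736, 0.0]
wrist_force: [1.7, 0.1, -0.2]
opening: 0.272
grasp_force: 0.0
t 4.7 at [ 0.4786 -0.2543  0.2164] psi 4.8 row [ 50.8   17.49   1.64 -85.71] dist mm 537 op 0.272
```

```bash
python3 -m pendant '[[50.8,17.5,0,-86],[50.8,17.5,0,-86],[50.8,17.5,0,-86],[50.8,17.5,0,-86],[50.8,17.5,0,-86],[50.8,17.5,0,-86],[50.8,17.5,0,-86],[50.8,17.5,0,-86],[50.8,17.5,0,-86],[50.8,17.5,0,-86],[50.8,17.5,0,-86],[50.8,17.5,0,-86]]' 0.45;  python3 -c "
from h import *
goto(.6105,.2665,.07,90.5)
a=imaging.camera('top')
cv2.imwrite('pics/lt.png',cv2.resize(a[180:270,310:430],None,fx=5,fy=5,interpolation=cv2.INTER_CUBIC)[:,:,::-1])"
```

```text
time_s: 5.67
eef_pos: [0.6018, 0.2323, 0.2147]
eef_rot: [0.0, -0.01, 1.0, 0.0]
wrist_force: [1.5, 0.3, 0.3]
opening: 0.448
grasp_force: 0.0
t 5.7 at [0.6018 0.2323 0.2147] psi 91.1 row [-0.93  3.4  14.47  0.6 ] dist mm 149 op 0.448
```

View pics/lt.png

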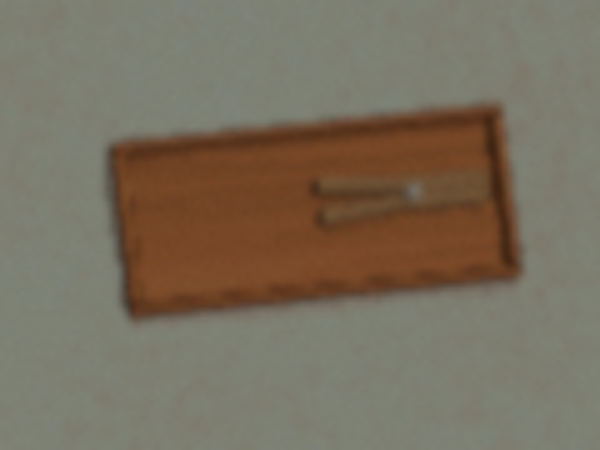

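Peg_2 lies flat in the right half of the long tray, crop x 315–490, close to the end wall. Now peg_1.

```bash
python3 -m pendant '[[-0.9,3.4,4,0.6],[-0.9,3.4,8,0.6],[-0.9,3.4,12,0.6],[-0.9,3.4,14.4,0.6],[-0.9,3.4,14.4,0.6],[-0.9,3.4,14.4,0.6],[-0.9,3.4,14.4,0.6],[-0.9,3.4,14.4,0.6]]';  python3 -c "
from h import *
goto(.6105,.2665,.029,90.5)
b=imaging.camera('scene')
cv2.imwrite('pics/p1.png',cv2.resize(b[280:370,420:540],None,fx=5,fy=5,interpolation=cv2.INTER_CUBIC)[:,:,::-1])"
```

```text
time_s: 6.38
eef_pos: [0.6127, 0.2646, 0.074]
eef_rot: [0.003, -0.001, 1.0, 0.001]
wrist_force: [0.9, -0.0, 0.8]
opening: 0.45
grasp_force: 0.0
t 6.4 at [0.6127 0.2646 0.074 ] psi 90.1 row [ 0.25  0.19  4.5  -0.38] dist mm 45 op 0.45
```

View pics/p1.png

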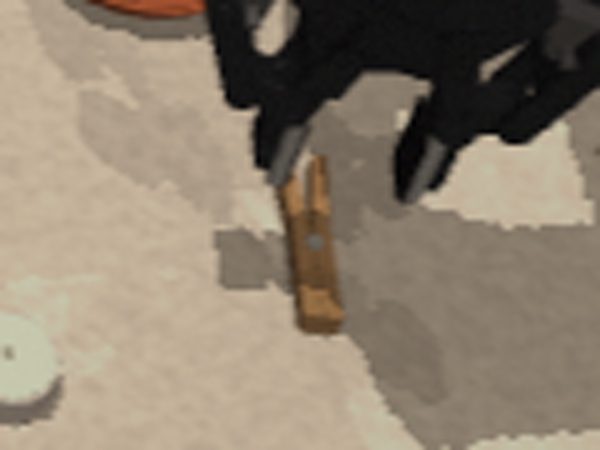

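```bash
python3 -c "
from h import *
print(cast('scene',[488.5,316.5],.054), cast('scene',[420+312/5,280+243/5],.011))"
python3 -m pendant '[[0.2,0.2,2.2,0],[0.2,0.2,4.4,0],[0.2,0.2,4.4,0],[0.2,0.2,4.4,0],[0.2,0.2,4.4,0]]';python3 -m pendant '[[0,0,0,0],[0,0,0,0],[0,0,0,0],[0,0,0,0],[0,0,0,0],[0,0,0,0]]' 0; python3 -m pendant '[[0,0,-4,0],[0,0,-8,0],[0,0,-12,0],[0,0,-16,0],[0,0,-16,0]]'; python3 -c "
from h import *
a=np.radians(94.8);u=np.array([np.cos(a),np.sin(a)]);v=np.array([np.sin(a),-np.cos(a)])
p=np.array([.4728,-.2146])+.038*u-.004*v;print(p)
goto(*p,.19,4.8)"
```

```text
[[0.61984977 0.26641774 0.054     ]] [[0.61756901 0.26622737 0.011     ]]
time_s: 6.85
eef_pos: [0.6097, 0.2664, 0.0285]
eef_rot: [0.001, -0.001, 1.0, 0.0]
wrist_force: [0.5, -0.1, 1.0]
opening: 0.447
grasp_force: 0.0
time_s: 7.35
eef_pos: [0.6097, 0.2666, 0.0285]
eef_rot: [0.002, -0.001, 1.0, 0.0]
wrist_force: [-1.4, -1.1, 6.9]
opening: 0.134
grasp_force: 58.8
time_s: 7.77
eef_pos: [0.6134, 0.2676, 0.1978]
eef_rot: [0.008, -0.001, 1.0, 0.002]
wrist_force: [1.4, 0.1, 0.9]
opening: 0.134
grasp_force: 58.8
[ 0.46563427 -0.17706798]
t 7.8 at [0.6134 0.2676 0.1978] psi 90.2 row [ 14.9  -44.43   0.36  85.36] dist mm 469 op 0.134
```

```bash
python3 -m pendant '[[14.9,-44.4,0,85.5],[14.9,-44.4,0,85.5],[14.9,-44.4,0,85.5],[14.9,-44.4,0,85.5],[14.9,-44.4,0,85.5],[14.9,-44.4,0,85.5],[14.9,-44.4,0,85.5],[14.9,-44.4,0,85.5],[14.9,-44.4,0,85.5],[14.9,-44.4,0,85.5],[14.9,-44.4,0,85.5],[14.9,-44.4,0,85.5]]';  python3 -c "
from h import *
goto(.4656,-.177,.07,4.8)"
```

```text
time_s: 8.77
eef_pos: [0.459, -0.1833, 0.1871]
eef_rot: [0.001, 0.682, 0.732, -0.001]
wrist_force: [0.4, -0.4, 0.6]
opening: 0.135
grasp_force: 58.8
t 8.8 at [ 0.459  -0.1833  0.1871] psi 4.0 row [ 0.62  0.69 11.71 -0.75] dist mm 117 op 0.135
```

```bash
python3 -m pendant '[[0,0,4,0],[0,0,8,0],[0,0,11,0],[0,0,11,0],[0,0,11,0],[0,0,11,0],[0,0,11,0]]';  python3 -c "
from h import *
goto(.4656,-.177,.0345,4.8)
b=imaging.camera('scene')
cv2.imwrite('pics/p1b.png',cv2.resize(b[190:290,190:320],None,fx=5,fy=5,interpolation=cv2.INTER_CUBIC)[:,:,::-1])"
```

```text
time_s: 9.35
eef_pos: [0.4622, -0.1792, 0.0789]
eef_rot: [0.002, 0.678, 0.735, 0.0]
wrist_force: [-0.1, 0.4, 0.5]
opening: 0.133
grasp_force: 58.8
t 9.3 at [ 0.4622 -0.1792  0.0789] psi 4.7 row [ 0.2   0.34  4.44 -0.14] dist mm 45 op 0.133
```

View pics/p1b.png

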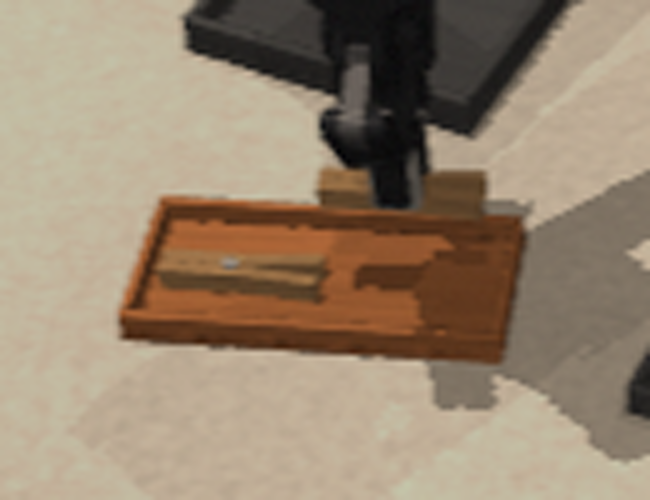

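```bash
python3 -c "
from h import *
a=np.radians(94.8);u=np.array([np.cos(a),np.sin(a)]);c=np.array([.4728,-.2146])
e=cast('scene',[[254,224],[287.4,225]],.061)[:,:2];print('held',e,(e-c)@u)
e=cast('scene',[[190+325/5,190+256/5],[190+160/5,190+250/5]],.016)[:,:2];print('peg2',(e-c)@u)
e=cast('scene',[[190+165/5,190+198/5],[190+525/5,190+218/5]],.016)[:,:2];print('rim far',(e-c)@u)"
```

```text
held [[ 0.46417858 -0.21384993]
 [ 0.45553905 -0.14152161]] [0.00146886 0.07426645]
peg2 [-0.00018267 -0.07479336]
rim far [-0.08075777  0.0855779 ]
```

The held peg would span tray y about +3.5 to +76 mm after the small shift, against peg_2 at 0 to −75 mm, so it fits. I lower it.

```bash
python3 -m pendant '[[0.3,0.3,2,0],[0.3,0.3,4.2,0],[0.3,0.3,4.4,0],[0.3,0.3,4.4,0],[0.3,0.3,4.4,0]]'; python3 -m pendant '[[0,0,0,0],[0,0,0,0],[0,0,0,0],[0,0,0,0]]' 0.27;python3 -m pendant '[[0,0,-2,0],[0,0,-6,0],[0,0,-10,0],[0,0,-14,0],[0,0,-18,0],[0,0,-18,0],[0,0,-18,0]]'; python3 -c "
from h import *
goto(.675,-.1255,.21,-13.3)"
```

```text
time_s: 9.82
eef_pos: [0.4638, -0.1753, 0.0336]
eef_rot: [0.001, 0.678, 0.735, 0.0]
wrist_force: [-0.5, -0.5, 0.3]
opening: 0.133
grasp_force: 68.9
time_s: 10.15
eef_pos: [0.4634, -0.1751, 0.0329]
eef_rot: [0.0, 0.678, 0.735, 0.0]
wrist_force: [-0.3, -0.3, -0.5]
opening: 0.268
grasp_force: 0.0
time_s: 10.73
eef_pos: [0.4647, -0.1759, 0.2155]
eef_rot: [0.003, 0.678, 0.735, 0.0]
wrist_force: [-0.8, -0.3, -0.4]
opening: 0.276
grasp_force: 0.0
t 10.7 at [ 0.4647 -0.1759  0.2155] psi 4.6 row [ 3.32 21.37  0.65 17.95] dist mm 216 op 0.276
```

```bash
python3 -m pendant '[[3.3,21.4,0,18],[3.3,21.4,0,18],[3.3,21.4,0,18],[3.3,21.4,0,18],[3.3,21.4,0,18],[3.3,21.4,4,18],[3.3,21.4,8,18],[3.3,21.4,12,18],[3.3,21.4,14,18],[3.3,21.4,14,18],[3.3,21.4,14,18],[3.3,21.4,14,18]]' 0.72;  python3 -c "
from h import *
goto(.675,-.1255,.026,-13.3)
a=imaging.camera('top');b=imaging.camera('scene')
f=lambda i,u,v:cv2.resize(i[v-40:v+40,u-50:u+50],None,fx=4,fy=4,interpolation=cv2.INTER_CUBIC)
cv2.imwrite('pics/t2.png',np.hstack([f(a,373,222),f(b,271,320)])[:,:,::-1])"
```

```text
time_s: 11.73
eef_pos: [0.6745, -0.125, 0.0734]
eef_rot: [0.001, 0.785, 0.62, 0.0]
wrist_force: [1.4, -0.7, 0.9]
opening: 0.722
grasp_force: 0.0
t 11.7 at [ 0.6745 -0.125   0.0734] psi -13.4 row [-0.03  0.05  4.74 -0.07] dist mm 47 op 0.722
```

View pics/t2.png

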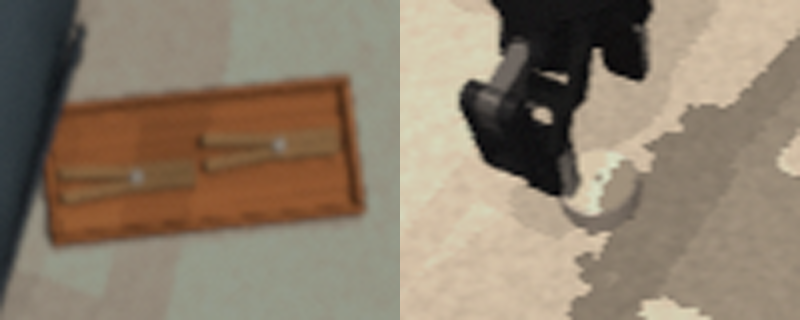

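Both pegs lie flat end to end in the long tray (left panel). In the scene panel the front fingertip is at about (263,327) and the tealight beyond it at about (271,327). I check the fingertip with a cast.

```bash
python3 -c "
from h import *
print(cast('scene',[[263.5,327.5]],.055),cast('scene',[[221+202/4,280+186/4]],.015), cast('top',[[328.8,131]],.015))"
```

```text
[[ 0.71033502 -0.12557006  0.055     ]] [[ 0.68152993 -0.12243439  0.015     ]] [[ 0.67503609 -0.12554625  0.015     ]]
```

```bash
python3 -m pendant '[[0,0.1,2,0],[0,0.1,4,0],[0,0.1,4.6,0],[0,0.1,4.6,0],[0,0.1,4.6,0]]';python3 -m pendant '[[0,0,0,0],[0,0,0,0],[0,0,0,0],[0,0,0,0],[0,0,0,0],[0,0,0,0]]' 0; python3 -m pendant '[[0,0,-2,0],[0,0,-5,0],[0,0,-8,0],[0,0,-8,0],[0,0,-8,0]]'; python3 -c "
from h import *
goto(.4702,-.0233,.11,-13.3)"
```

```text
time_s: 12.25
eef_pos: [0.6753, -0.1252, 0.0276]
eef_rot: [0.001, 0.785, 0.62, 0.0]
wrist_force: [-0.1, -0.5, 0.3]
opening: 0.718
grasp_force: 0.0
time_s: 12.75
eef_pos: [0.6761, -0.1254, 0.0287]
eef_rot: [0.001, 0.785, 0.62, 0.001]
wrist_force: [-0.4, -0.5, 5.9]
opening: 0.408
grasp_force: 59.5
time_s: 13.17
eef_pos: [0.6769, -0.1257, 0.1102]
eef_rot: [0.003, 0.785, 0.62, 0.002]
wrist_force: [-1.0, 1.1, -0.7]
opening: 0.409
grasp_force: 59.8
t 13.2 at [ 0.6769 -0.1257  0.1102] psi -13.4 row [  5.19 -22.47  -0.14  -0.06] dist mm 231 op 0.409
```

```bash
python3 -m pendant '[[5.2,-22.5,-1,0],[5.2,-22.5,-1,0],[5.2,-22.5,-1,0],[5.2,-22.5,-1,0],[5.2,-22.5,-1,0],[5.2,-22.5,0,0],[5.2,-22.5,2,0],[5.2,-22.5,4,0],[5.2,-22.5,4,0],[5.2,-22.5,4,0]]'; python3 -c "
from h import *
goto(.4702,-.0233,.034,-13.3)"
```

```text
time_s: 14.0
eef_pos: [0.4665, -0.0219, 0.0653]
eef_rot: [-0.001, 0.785, 0.62, -0.001]
wrist_force: [0.5, -0.1, 0.0]
opening: 0.409
grasp_force: 59.9
t 14.0 at [ 0.4665 -0.0219  0.0653] psi -13.4 row [-0.05  0.41  3.12 -0.06] dist mm 32 op 0.409
```

```bash
python3 -m pendant '[[0,0.3,1.5,0],[0,0.3,3.1,0],[0,0.3,3.1,0],[0,0.3,3.1,0],[0,0.3,3.1,0]]'; python3 -m pendant '[[0,0,0,0],[0,0,0,0],[0,0,0,0],[0,0,0,0]]' 0.58;python3 -m pendant '[[0,0,-2,0],[0,0,-6,0],[0,0,-10,0],[0,0,-10,0],[0,0,-10,0]]'; python3 -c "
from h import *
goto(.6831,.1553,.134,-13.3)"
```

```text
time_s: 14.42
eef_pos: [0.4714, -0.0233, 0.0362]
eef_rot: [0.0, 0.785, 0.62, 0.0]
wrist_force: [0.9, 0.4, -1.2]
opening: 0.403
grasp_force: 59.9
time_s: 14.75
eef_pos: [0.471, -0.0231, 0.0357]
eef_rot: [0.0, 0.785, 0.62, 0.0]
wrist_force: [0.0, 0.8, 0.3]
opening: 0.582
grasp_force: 0.0
time_s: 15.17
eef_pos: [0.4728, -0.0236, 0.1382]
eef_rot: [0.003, 0.785, 0.62, 0.002]
wrist_force: [-0.2, -0.9, -1.0]
opening: 0.58
grasp_force: 0.0
t 15.2 at [ 0.4728 -0.0236  0.1382] psi -13.4 row [22.26 16.33  0.52 -0.05] dist mm 276 op 0.58
```

```bash
python3 -m pendant '[[22.2,16.3,0,0],[22.2,16.3,0,0],[22.2,16.3,0,0],[22.2,16.3,0,0],[22.2,16.3,0,0],[22.2,16.3,0,0],[22.2,16.3,3,0],[22.2,16.3,6,0],[22.2,16.3,6,0],[22.2,16.3,6,0],[22.2,16.3,6,0]]' 0.72;  python3 -c "
from h import *
goto(.6831,.1553,.027,-13.3)
a=imaging.camera('top');b=imaging.camera('scene')
f=lambda i,u,v:cv2.resize(i[v-40:v+40,u-50:u+50],None,fx=4,fy=4,interpolation=cv2.INTER_CUBIC)
cv2.imwrite('pics/t1.png',np.hstack([f(a,272,222),f(b,421,345)])[:,:,::-1])"
```

```text
time_s: 16.08
eef_pos: [0.68, 0.1548, 0.0752]
eef_rot: [-0.0, 0.785, 0.62, -0.001]
wrist_force: [0.5, -0.4, 1.0]
opening: 0.72
grasp_force: 0.0
t 16.1 at [0.68   0.1548 0.0752] psi -13.4 row [ 0.13  0.3   4.82 -0.09] dist mm 48 op 0.72
```

View pics/t1.png

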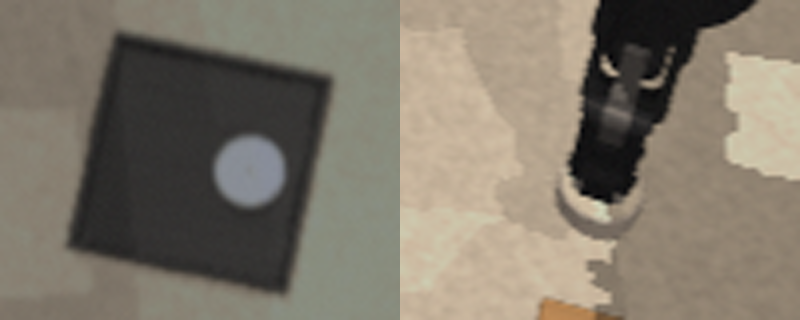

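Tealight_2 sits flat in the tray at left-panel (250,172). Tealight_1 is under the gripper, but the wooden stick is close ahead of the front finger, so I check the clearance.

```bash
python3 -c "
from h import *
im=cv2.imread('pics/top0.png')[:,:,::-1].copy()
k=blob(im,(180,103),36,12,'sat');p=cast('top',k,.01);s=p[(p[:,1]>.125)&(p[:,1]<.17)];print(np.round([s[:,0].min(),s[:,0].max(),p[:,1].min(),p[:,1].max()],4))"
```

```text
[0.7375 0.7472 0.1335 0.2665]
```

```bash
python3 -m pendant '[[0.1,0.2,0,0],[0.1,0.2,2,0],[0.1,0.2,4,0],[0.1,0.2,4.7,0],[0.1,0.2,4.7,0],[0.1,0.2,4.7,0]]' 0.64;python3 -m pendant '[[0,0,0,0],[0,0,0,0],[0,0,0,0],[0,0,0,0],[0,0,0,0],[0,0,0,0]]' 0; python3 -m pendant '[[0,0,-2,0],[0,0,-5,0],[0,0,-8,0],[0,0,-8,0],[0,0,-8,0]]'; python3 -c "
from h import *
goto(.4826,.0293,.11,-13.3)"
```

```text
time_s: 16.68
eef_pos: [0.6831, 0.1556, 0.0291]
eef_rot: [0.0, 0.785, 0.62, 0.0]
wrist_force: [-0.1, -0.1, 0.6]
opening: 0.64
grasp_force: 0.0
time_s: 17.18
eef_pos: [0.6844, 0.1558, 0.0307]
eef_rot: [0.001, 0.785, 0.62, 0.001]
wrist_force: [-1.1, -0.4, 6.5]
opening: 0.407
grasp_force: 59.6
time_s: 17.6
eef_pos: [0.685, 0.156, 0.1121]
eef_rot: [0.002, 0.785, 0.62, 0.003]
wrist_force: [-0.6, -0.8, -0.8]
opening: 0.405
grasp_force: 59.7
t 17.6 at [0.685  0.156  0.1121] psi -13.4 row [-17.   -16.77   0.07  -0.05] dist mm 239 op 0.405
```

```bash
python3 -m pendant '[[-17,-16.8,-1,0],[-17,-16.8,-1,0],[-17,-16.8,-1,0],[-17,-16.8,-1,0],[-17,-16.8,-1,0],[-17,-16.8,0,0],[-17,-16.8,2,0],[-17,-16.8,4,0],[-17,-16.8,4,0],[-17,-16.8,4,0],[-17,-16.8,4,0]]'; python3 -c "
from h import *
goto(.4826,.0293,.036,-13.3)"
```

```text
time_s: 18.52
eef_pos: [0.4803, 0.0293, 0.0686]
eef_rot: [-0.0, 0.784, 0.62, -0.0]
wrist_force: [0.7, -0.2, 1.3]
opening: 0.403
grasp_force: 59.9
t 18.5 at [0.4803 0.0293 0.0686] psi -13.3 row [ 0.05  0.22  3.26 -0.04] dist mm 33 op 0.403
```

```bash
python3 -m pendant '[[0,0.1,1.5,0],[0,0.1,3.1,0],[0,0.1,3.2,0],[0,0.1,3.2,0],[0,0.1,3.2,0]]'; python3 -m pendant '[[0,0,0,0],[0,0,0,0],[0,0,0,0],[0,0,0,0]]' 0.58;python3 -m pendant '[[0,0,-2,0],[0,0,-6,0],[0,0,-10,0],[0,0,-10,0],[0,0,-10,0]]'; python3 -c "
from h import *
goto(.615,-.0145,.138,-13.3)"
```

```text
time_s: 18.93
eef_pos: [0.4816, 0.0291, 0.0372]
eef_rot: [0.0, 0.784, 0.62, 0.0]
wrist_force: [0.1, -0.3, -0.3]
opening: 0.4
grasp_force: 59.9
time_s: 19.27
eef_pos: [0.4813, 0.029, 0.0367]
eef_rot: [0.0, 0.785, 0.62, 0.0]
wrist_force: [-0.4, -0.2, -0.8]
opening: 0.584
grasp_force: 0.0
time_s: 19.68
eef_pos: [0.4831, 0.0286, 0.1392]
eef_rot: [0.002, 0.785, 0.62, 0.002]
wrist_force: [0.4, -0.1, -0.3]
opening: 0.583
grasp_force: 0.0
t 19.7 at [0.4831 0.0286 0.1392] psi -13.4 row [-1.15 13.82  0.21 -0.06] dist mm 139 op 0.583
```

```bash
python3 -m pendant '[[-1.1,13.8,0,0],[-1.1,13.8,0,0],[-1.1,13.8,0,0],[-1.1,13.8,0,0],[-1.1,13.8,0,0],[-1.1,13.8,0,0],[-1.1,13.8,0,0],[-1.1,13.8,0,0]]' 0.82;  python3 -c "
from h import *
goto(.615,-.0145,.042,-13.3)
a=imaging.camera('top');b=imaging.camera('scene')
f=lambda i,u,v:cv2.resize(i[v-40:v+40,u-50:u+50],None,fx=4,fy=4,interpolation=cv2.INTER_CUBIC)
cv2.imwrite('pics/pl.png',np.hstack([f(a,272,222),f(b,334,290)])[:,:,::-1])"
```

```text
time_s: 20.35
eef_pos: [0.611, -0.0129, 0.1354]
eef_rot: [-0.001, 0.784, 0.62, -0.001]
wrist_force: [0.1, 0.2, 0.5]
opening: 0.823
grasp_force: 0.0
t 20.4 at [ 0.611  -0.0129  0.1354] psi -13.3 row [-0.07  0.45  9.34 -0.03] dist mm 93 op 0.823
```

View pics/pl.png

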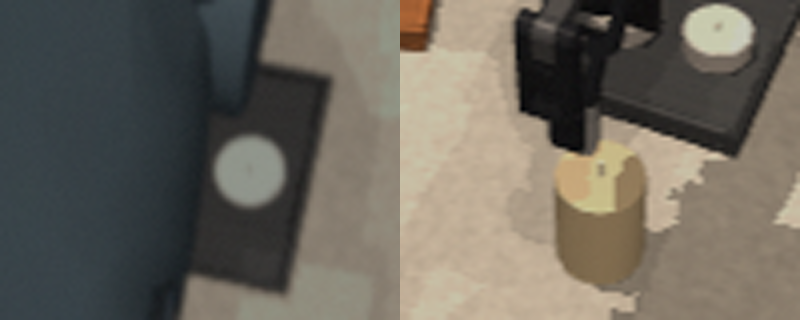

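Tealight_1 is visible flat in the tray (right panel 718,35), and the pillar is upright below the gripper. I descend, grip and carry it to the dish.

```bash
python3 -m pendant '[[-0.1,0.2,0,0],[-0.1,0.2,3,0],[-0.1,0.2,6,0],[-0.1,0.2,9,0],[-0.1,0.2,9.3,0],[-0.1,0.2,9.3,0],[-0.1,0.2,9.3,0]]';python3 -m pendant '[[0,0,0,0],[0,0,0,0],[0,0,0,0],[0,0,0,0],[0,0,0,0],[0,0,0,0]]' 0; python3 -m pendant '[[0,0,-2,0],[0,0,-5,0],[0,0,-7,0],[0,0,-7,0],[0,0,-7,0]]'; python3 -c "
from h import *
goto(.457,.2078,.11,-13.3)"
```

```text
time_s: 21.03
eef_pos: [0.6152, -0.0151, 0.0446]
eef_rot: [0.0, 0.785, 0.62, 0.0]
wrist_force: [0.2, -0.6, 0.3]
opening: 0.822
grasp_force: 0.0
time_s: 21.53
eef_pos: [0.6162, -0.0154, 0.0459]
eef_rot: [0.002, 0.785, 0.62, 0.001]
wrist_force: [-0.1, 0.7, 6.5]
opening: 0.5
grasp_force: 60.5
time_s: 21.95
eef_pos: [0.6158, -0.0153, 0.1156]
eef_rot: [0.002, 0.785, 0.62, 0.001]
wrist_force: [-0.1, 0.0, -0.4]
opening: 0.501
grasp_force: 61.2
t 21.9 at [ 0.6158 -0.0153  0.1156] psi -13.4 row [ 18.03 -20.61   0.47  -0.06] dist mm 274 op 0.501
```

```bash
python3 -m pendant '[[9,-10.3,0,0],[18,-20.6,0,0],[18,-20.6,0,0],[18,-20.6,0,0],[18,-20.6,0,0],[18,-20.6,0,0],[18,-20.6,0,0],[18,-20.6,2,0],[18,-20.6,4,0],[18,-20.6,4,0],[18,-20.6,4,0],[18,-20.6,4,0]]'; python3 -c "
from h import *
goto(.457,.2078,.0515,-13.3)"
```

```text
time_s: 22.95
eef_pos: [0.4557, 0.2075, 0.0733]
eef_rot: [-0.0, 0.785, 0.62, -0.0]
wrist_force: [0.7, -0.4, -0.9]
opening: 0.498
grasp_force: 61.4
t 22.9 at [0.4557 0.2075 0.0733] psi -13.4 row [ 0.06  0.12  2.18 -0.09] dist mm 22 op 0.498
```

```bash
python3 -m pendant '[[0,0.1,1,0],[0,0.1,1.8,0],[0,0.1,2.1,0],[0,0.1,2.1,0],[0,0.1,2.1,0]]'; python3 -m pendant '[[0,0,0,0],[0,0,0,0],[0,0,0,0],[0,0,0,0]]' 0.75;python3 -m pendant '[[0,0,-2,0],[0,0,-6,0],[0,0,-10,0],[0,0,-14,0],[0,0,-16,0],[0,-10,-16,0],[0,-14,-16,0],[0,-17,-16,0],[0,-17,-16,0],[0,-17,-16,0],[0,-17,-16,0],[0,-17,-16,0]]'; python3 -c "
from h import *
a=imaging.camera('top');b=imaging.camera('scene')
cv2.imwrite('pics/fs.png',cv2.resize(b[170:330,190:510],None,fx=2.5,fy=2.5,interpolation=cv2.INTER_CUBIC)[:,:,::-1])
cv2.imwrite('pics/ft.png',cv2.resize(a[90:280,120:440],None,fx=2.5,fy=2.5,interpolation=cv2.INTER_CUBIC)[:,:,::-1])"
```

```text
time_s: 23.37
eef_pos: [0.4565, 0.2073, 0.052]
eef_rot: [-0.0, 0.785, 0.62, -0.0]
wrist_force: [-1.0, 0.0, -1.0]
opening: 0.499
grasp_force: 61.8
time_s: 23.7
eef_pos: [0.4569, 0.2076, 0.0527]
eef_rot: [0.0, 0.785, 0.62, 0.0]
wrist_force: [0.1, -0.5, -0.4]
opening: 0.753
grasp_force: 0.0
time_s: 24.7
eef_pos: [0.2918, 0.247, 0.2129]
eef_rot: [0.0, 0.784, 0.62, 0.001]
wrist_force: [0.1, -0.7, 0.5]
opening: 0.75
grasp_force: 0.0
```

View pics/fs.png

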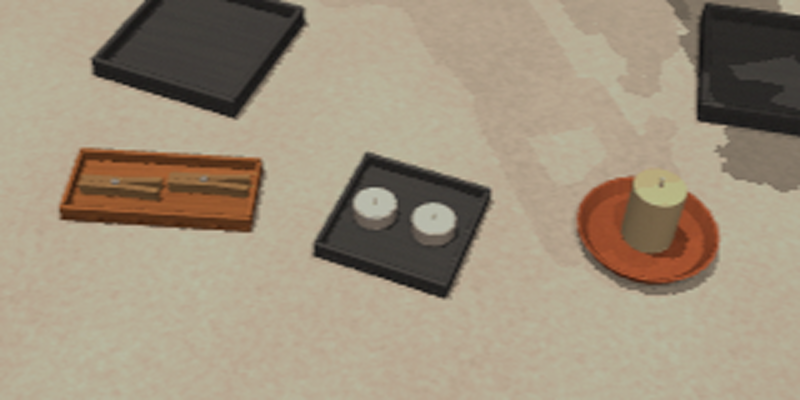

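View pics/ft.png

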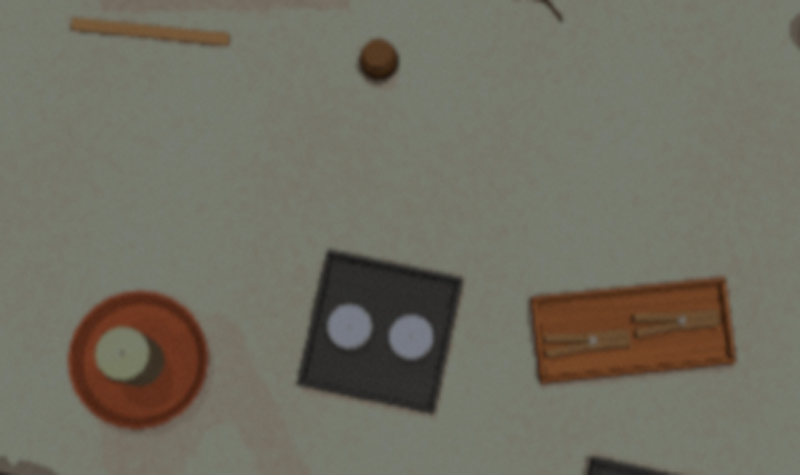

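Both views show the tealights flat in the square tray, the two pegs flat in the long tray and the pillar upright in the dish. I check the pillar's centring and hand in.

```bash
python3 -c "
from h import *
from bench import workorder
p=cast('top',[[120+123/2.5,90+352/2.5]],.067)[0,:2];d=np.hypot(*(p-[.457,.2078]));print(p,d)
if d<.02: print(workorder.hand_in())"
```

```text
[0.45646179 0.20694118] 0.0010135291735369155
the job is handed in; nothing more can be done
None
```

I handed the job in at about 25 s of robot time: both tealights are wick up in the square tray, both pegs flat in the long tray and the pillar upright about 1 mm from the dish centre; the arm never went near the gel candle, and the hand-in returned no verdict.

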